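# Pack out a gel casting chamber with filler plates and hold the clamp shut

### The arm

A 7-joint arm with a two-finger parallel gripper is mounted at the origin on the work surface. World frame = base frame: x ahead of the robot, y to its left, z up, the work surface at z = 0. Lengths are in m, angles in rad, forces in N, time in s.
With the tool pointing down it reaches from about 0.4 to 0.875 m from the base axis. Payload 6.5 kg.
Tool frame: the origin (TCP) lies at the very end of the fingers, on their centre line; the grasp point (between the pads) lies behind it (r.grasp_offset is the z of the grasp point in the tool frame, in m); z points along the fingers, y is the direction in which the jaws open and shut (so a half turn about z gives the same grasp; the last joint's range is limited). The gripper opens to 85 mm and grips with 20 to 120 N. Pads are 22 mm wide; open, the fingers measure 114 mm over their backs; the gripper's body (76 mm by 85 mm) begins 54 mm behind the grasp point. The pads swing forward as they close: fully open they stand 13 mm farther back than shut.
Start: joints at [1.26, 0.536, -0.004, 1.538, 0.003, 1.067, -0.071], TCP at [0.158, -0.631, 0.231] pointing down, gripper open.
Joint ranges: [-2.7, 2.7], [-0.37, 2.16], [-1.27, 1.26], [0.24, 2.4], [-1.31, 4.45], [0.19, 1.91], [-2.76, 2.76]. Speed limits (rad/s): [2.39, 2.39, 3.14, 3.14, 3.14, 3.14, 3.14].

### API

Orientations are given as a unit quaternion [w, x, y, z].
In Python, from rig import monitor, get_image, r gives the robot as it stands.
- The arm moves only by the shell command python3 -m pendant 'ROWS' [FORCE]. ROWS is JSON, a list of rows, each a list of 5 numbers: the shift along the tool's x, y, z in m, then the turn about the tool's z in rad, then the gripper's target within -1 to 1 (shut at 1, half-way at 0, fully open at -1). A call has 1 to 5 rows; each row is the pose to reach, as a shift and turn from the pose commanded when the call began, along the tool's axes at that moment; what a row does not reach only later rows make up. A row lasts 1/8 s, in which the tool goes at most 62.5 mm and 10.7 degrees, less where a joint would pass 70% of its speed; a pose out of reach is approached as far as the arm can. A call with a gripper value outside its range is refused whole. The fingers move at their own pace and stop on an object; FORCE is the grip in N (left out, the last holds). Time passes only in rows, so rows that repeat a pose let the fingers close. It gives the time, the measured TCP pose, the force and the opening at its end, in the units of the state.
- monitor.observe(): the state, without advancing time (a new reading comes with each control period).
- get_image(name): name is "scene" or "top" or "wrist"; returns a dict with "img" (384x512x3 uint8, red, green, blue), "range_z" (384x512 float32, m along the optical axis (not along the pixel's ray), 0 where there is no reading), "fx", "fy", "cx", "cy" (pixels), "extrinsics" (4x4, takes a point from camera to world coordinates). Camera axes: x right, y down, z forward; pixel columns grow to the right and rows downward; lengths in m; the calibration is good to about 2 mm. A picture is of the moment at which its call begins.
- r.hand_in(): hands the job in, once; it reports no verdict.
The state is a dict: "time": time; "q": joint angles; "joint_velocities": joint speeds; "joint_torque": joint torques, N m; "position": TCP position; "orientation": TCP orientation; "ft_force": force on the tool from outside, world axes, zero at the start; "ft_torque": the same for the moment, N m; "opening": finger opening in m.
Only numpy, scipy, OpenCV 4.12 (cv2) and the standard library are available. Lean on these libraries where they do the work, as an engineer would, in place of code of your own. Each camera call takes 0.05 s, during which the arm holds its last target.

### The job

Pack out the gap in the gel casting chamber: slide a filler plate up out of the rack by its tab, stand it on the chamber floor between the sprung jaw and the glass, and push the jaw's lug to feel whether it clamps; if the jaw reaches its end stop with play left, add another plate, best with its tab at the other end. Finish while still holding the jaw pressed firmly, but not so hard that glass could break, with the packing upright against the glass. Leave spare plates standing in the rack and do not disturb the other things on the bench.

Things in the scene. Friction and masses are not known exactly. Their poses are not given: they have to be found in the camera images.
- chamber: Gel casting chamber, fixed, open on top: grey base 215 x 125 mm, metal walls. Origin on the bench; +x is the way the jaw closes (roughly away from the robot), y along the plates' faces. Its floor is 10 mm above the bench. Side walls (inner faces y = +-49.5 mm) are 52 mm high over the bench, end walls 60 mm; the jaw's rod passes the front wall (x -47 to -35 mm).
- cassette_face (a point): Centre of the front face of the glass cassettes, far side of the gap, 35 mm above the bench; axes as the chamber. Glass 96 mm wide, its top 59 mm above the bench. Where it stands along x differs from start to start; its screw locks it, so it does not give.
- jaw_face (a point): Centre of the jaw's pressing face, near side of the gap, 35 mm above the bench; axes as the chamber. Steel plate 90 mm wide, 12 to 58 mm above the bench. With the jaw open the gap along x from here to cassette_face is 15 to 31 mm, so one or two 10 mm plates bring it within the jaw's 15 mm travel.
- jaw_lug (a point): Black upright lug on the jaw's rod, 12 mm thick (chamber x), 40 mm wide (y), 20 to 85 mm above the bench. The point is mid thickness and width, 20 mm below its top, 99 mm behind the jaw face and rigid with it. Rod 10 mm thick, 35 mm above the bench. 43 mm or more stay free between lug and front wall. Pinch it across its thickness from above, or push its near (-x) face.
- jaw (a joint): How far the jaw has closed, m: 0 (open, at the start) to 0.015 (end stop). A return spring opposes with 1.8 N at 0 and 4 N at 0.015. With too few plates it reaches 0.015 without clamping them.
- rack: White slotted rack, fixed, 105 x 125 mm; origin on the bench at its centre. Three slots 13 mm wide at x = -32, 0, 32 mm, running along y; slot floor 10 mm, rim 45 mm above the bench: a plate must rise 35 mm to clear its slot.
- filler1_tab (a point): Centre of the grip tab of filler plate 1 (nearest, -x, slot), 80 mm above its lower edge, 20 mm below the tab's top. z up, x across the thickness, +y towards the tab's end. Plate: grey plastic, 10 mm thick, about 80 g, body 90 mm wide and 60 mm high; the 26 mm wide tab stands on its +y half (centre 22 mm from the middle), 100 mm high overall. Neighbours in the rack have tabs at opposite ends.
- filler2_tab (a point): Centre of the grip tab of filler plate 2 (middle slot), 80 mm above its lower edge, 20 mm below the tab's top. z up, x across the thickness, +y towards the tab's end. Plate: grey plastic, 10 mm thick, about 80 g, body 90 mm wide and 60 mm high; the 26 mm wide tab stands on its +y half (centre 22 mm from the middle), 100 mm high overall. Neighbours in the rack have tabs at opposite ends.
- filler3_tab (a point): Centre of the grip tab of filler plate 3 (farthest, +x, slot), 80 mm above its lower edge, 20 mm below the tab's top. z up, x across the thickness, +y towards the tab's end. Plate: grey plastic, 10 mm thick, about 80 g, body 90 mm wide and 60 mm high; the 26 mm wide tab stands on its +y half (centre 22 mm from the middle), 100 mm high overall. Neighbours in the rack have tabs at opposite ends.
- filler1: Filler plate 1 itself; origin at the middle of its lower edge, axes as its tab point.
- filler2: Filler plate 2 itself; origin at the middle of its lower edge, axes as its tab point.
- filler3: Filler plate 3 itself; origin at the middle of its lower edge, axes as its tab point.
- cassettes: The glass cassettes on their back-stop; origin at bench level, below the middle of their front face; axes as the chamber.
- reagent: Bystander: clear bottle, 64 mm across, 130 mm tall; origin under its centre.
- tube_jar: Bystander: amber jar with a cap, 52 mm across, 90 mm tall; origin under its centre.
- tip_box: Bystander: white pipette-tip box 120 x 80 mm, 40 mm tall; origin under its centre.
- well_plates: Bystander: three stacked clear well plates 127 x 85 mm, 60 mm tall; origin under their centre.

How it is judged:
By the outcome, as a careful person would: the job done as asked, in the order asked, and still so for the second after the job is handed in, while the arm keeps its last pose, push and grip.
It also fails if it takes over 72 s, if anything falls off the work surface, if the arm or the gripper's body presses on something with over 40 N, if the wrist force passes 120 N, or if a joint passes its speed limit or range.

## Working session

There is one attempt and no reset: what is moved stays moved. The work goes in short steps, Python scripts to look and compute and a shell command to move; the robot and the scene stay as the last step left them, time stands still between calls to the robot, and variables do not carry over. Pictures are saved under pics/ and viewed, and the job is handed in when it is done.

```bash
mkdir -p pics; ls
python3 - <<'E'
from rig import monitor,get_image,r
import cv2,numpy as np
for n in("scene","top","wrist"):
    d=get_image(n); cv2.imwrite(f"pics/{n}0.png",d["img"][:,:,::-1]); np.savez(f"{n}0.npz",**d)
    print(n,d["fx"],d["cx"],d["cy"],np.round(d["extrinsics"],3).tolist())
print(monitor.observe(),r.grasp_offset)
E
```

```text
pics
scene 429.6186347801858 257.86073270289853 185.81910882801944 [[0.38, 0.77, -0.513, 1.287], [0.925, -0.316, 0.211, -0.277], [0.0, -0.555, -0.832, 1.19], [0.0, 0.0, 0.0, 1.0]]
top 409.70170293414003 253.14551332969143 188.18460748011742 [[-0.016, -0.998, 0.063, 0.507], [-1.0, 0.015, -0.016, -0.001], [0.015, -0.063, -0.998, 1.556], [0.0, 0.0, 0.0, 1.0]]
wrist 291.66049043741555 258.1532248010709 191.7777945041314 [[0.243, -0.929, -0.278, 0.228], [-0.97, -0.234, -0.068, -0.613], [-0.002, 0.287, -0.958, 0.373], [0.0, 0.0, 0.0, 1.0]]
{'time': 0.15, 'q': array([ 1.25980827,  0.53702855, -0.00442234,  1.53860304,  0.0025591 ,
        1.06733203, -0.07120738]), 'joint_velocities': array([-0.00063274, -0.00189897,  0.00163847, -0.00431413,  0.00201051,
       -0.0007529 ,  0.0005519 ]), 'joint_torque': array([ 1.91947503e-03, -5.83788013e+01,  1.04996033e+00, -2.59353608e+01,
        1.24750091e-02,  6.42282452e-03,  2.51479725e-05]), 'position': array([ 0.15740572, -0.63015856,  0.23060773]), 'orientation': array([-6.72040517e-04,  9.92517122e-01,  1.22103628e-01, -1.20291542e-04]), 'ft_force': array([ 0.38106851, -0.26496047,  0.57834166]), 'ft_torque': array([ 0.01370596, -0.00338604,  0.04922026]), 'opening': 0.08581441690781841} -0.0187
```

View pics/scene0.png

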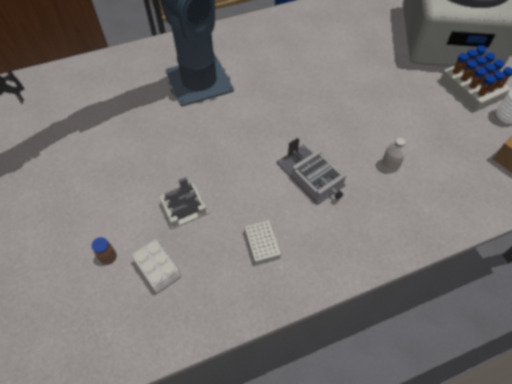

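View pics/top0.png

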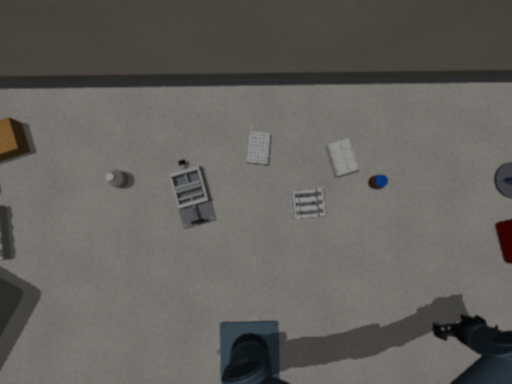

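View pics/wrist0.png

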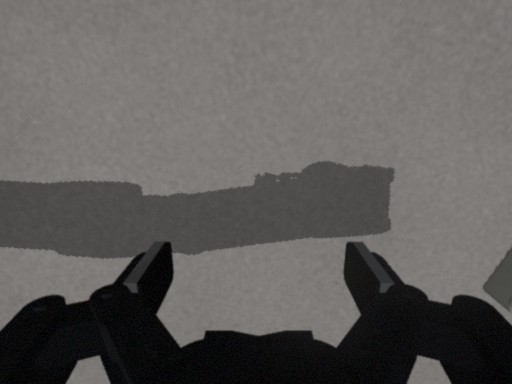

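The top view shows the chamber at about (190,197), lug at (199,210), the rack at (309,203), and the bystanders around them. I'll crop and enlarge both.

```bash
cat > h.py <<'E'
import numpy as np,cv2
from rig import monitor,get_image,r
def P(d,u,v,z=None):
    ray=np.array([(u-d["cx"])/d["fx"],(v-d["cy"])/d["fy"],1.]);E=d["extrinsics"]
    if z is None:
        return E[:3,:3]@(ray*d["range_z"][int(v),int(u)])+E[:3,3]
    w=E[:3,:3]@ray; return E[:3,3]+w*(z-E[2,3])/w[2]
def proj(d,p):
    E=d["extrinsics"]; c=E[:3,:3].T@(np.array(p)-E[:3,3]); return d["fx"]*c[0]/c[2]+d["cx"],d["fy"]*c[1]/c[2]+d["cy"]
def cloud(d):
    v,u=np.mgrid[0:384,0:512]; z=d["range_z"]
    c=np.stack([(u-d["cx"])/d["fx"]*z,(v-d["cy"])/d["fy"]*z,z],-1)
    return c@d["extrinsics"][:3,:3].T+d["extrinsics"][:3,3]
def snap(n,tag):
    d=get_image(n); np.savez(f"{tag}.npz",**d); cv2.imwrite(f"pics/{tag}.png",d["img"][:,:,::-1]); return d
def load(tag): return dict(np.load(f"{tag}.npz"))
E
python3 - <<'E'
from h import *
d=load("top0"); im=d["img"][:,:,::-1]
a=cv2.resize(im[150:240,150:250],None,fx=4,fy=4,interpolation=cv2.INTER_CUBIC)
b=cv2.resize(im[150:240,270:370],None,fx=4,fy=4,interpolation=cv2.INTER_CUBIC)
cv2.imwrite("pics/tz.png",np.hstack([a,b]))
C=cloud(d)
for n,(u,v),z in[("rack",(309,203),.045),("lug",(199,210),.085),("chamb",(188,187),.055)]: print(n,P(d,u,v,z),P(d,u,v))
# rack corners: white mask
hsv=cv2.cvtColor(d["img"],cv2.COLOR_RGB2HSV)
m=((C[...,2]>.03)&(C[...,2]<.06)).astype(np.uint8)
n,l,s,c=cv2.connectedComponentsWithStats(m)
for i in range(1,n):
    if s[i,4]>60 :
        q=np.argwhere(l==i); w=C[l==i][:,:2].astype(np.float32); print(s[i],cv2.minAreaRect(w))
E
```

```text
rack [ 0.54436118 -0.2306094   0.045     ] [ 0.54380088 -0.22713797  0.06782684]
lug [0.52465816 0.17059425 0.085     ] [0.52561401 0.18001683 0.00413058]
chamb [0.60981132 0.21362544 0.055     ] [0.60969878 0.21339009 0.05664743]
[   0    2  512   11 2027] ((1.2938913106918335, -0.05599641799926758), (0.011513115838170052, 1.9580152034759521), 0.08219663053750992)
[  0 120  27  39 192] ((0.7864048480987549, 0.844417154788971), (0.074776791036129, 0.1516711711883545), 69.4815444946289)
[247 131  24  33 609] ((0.7561628818511963, -0.04741887003183365), (0.07975452393293381, 0.12029052525758743), 83.90164184570312)
[326 138  34  39 659] ((0.7146372199058533, -0.3601178228855133), (0.12734921276569366, 0.08648260682821274), 16.702123641967773)
[169 160  40  60 688] ((0.600956916809082, 0.21050208806991577), (0.22618894279003143, 0.11572905629873276), 14.550930976867676)
[315 188  11  29 143] ((0.5477264523506165, -0.270474910736084), (0.10500012338161469, 0.033239465206861496), 4.3614044189453125)
[292 191   9  28 147] ((0.5396961569786072, -0.18296341598033905), (0.10186298191547394, 0.02195945754647255), 4.5428876876831055)
[  0 206   7  55 273] ((0.4543171525001526, 0.890676736831665), (0.19616062939167023, 0.018870919942855835), 3.080683708190918)
[498 220  14  44 217] ((0.3916054368019104, -0.957381010055542), (0.04981106147170067, 0.15969045460224152), 84.86221313476562)
[  0 278  23  59 250] ((0.18723317980766296, 0.859112024307251), (0.20758989453315735, 0.07815590500831604), 0.7528313994407654)
[232 334  36  15  86] ((0.04948389530181885, -0.0023078620433807373), (0.042352281510829926, 0.12685604393482208), 0.725489616394043)
```

View pics/tz.png

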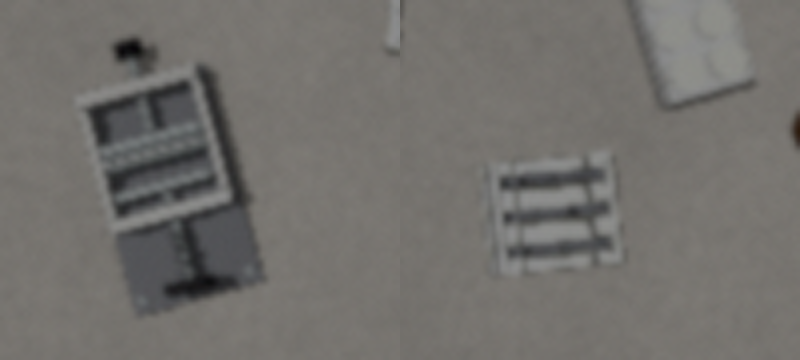

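Chamber yaw is about 14.5° and rack yaw about 4.4°, with the rack centre near (0.545,-0.226). Next I'll move above the rack for a wrist view.

```bash
cat >> h.py <<'E'
from scipy.spatial.transform import Rotation as R
def go(x,y,z,th):
    s=monitor.observe(); w,a,b,c=s["orientation"]; M=R.from_quat([a,b,c,w])
    t=np.degrees(np.arctan2(*M.as_matrix()[[1,0],0])); T=R.from_euler('z',th,degrees=True)*R.from_quat([1,0,0,0])
    rel=M.inv()*T
    print("t",s["time"],"pos",np.round(s["position"],4),"th",round(t,2),"tilt",np.round(np.degrees(rel.as_rotvec()),2),"F",np.round(s["ft_force"],1),"open",round(s["opening"],4))
    print("shift",np.round(M.inv().apply(np.array([x,y,z])-s["position"]),4),"turn",round(rel.as_rotvec()[2],4))
E
python3 -c "
from h import *
go(.54,-.23,.25,94.4)"
```

```text
t 0.15 pos [ 0.1574 -0.6302  0.2306] th 14.03 tilt [-7.000e-02 -5.000e-02 -8.037e+01] F [ 0.4 -0.3  0.6] open 0.0858
shift [ 0.4682 -0.2955 -0.019 ] turn -1.4028
```

```bash
python3 -m pendant '[[0.05,-0.03,-0.019,-0.15,-1],[0.1,-0.06,-0.019,-0.3,-1],[0.15,-0.09,-0.019,-0.45,-1],[0.2,-0.12,-0.019,-0.6,-1],[0.25,-0.15,-0.019,-0.75,-1]]'; python3 -c "
from h import *
go(.54,-.23,.25,94.4)"
```

```text
time: 0.78
position: [0.3647, -0.423, 0.2503]
orientation: [0.0, 0.878, 0.479, -0.0]
ft_force: [0.8, -1.5, 1.3]
opening: 0.0853
t 0.775 pos [ 0.3647 -0.423   0.2503] th 57.28 tilt [-1.000e-02  1.000e-02 -3.712e+01] F [ 0.8 -1.5  1.3] open 0.0853
shift [2.571e-01 4.320e-02 2.000e-04] turn -0.6479
```

```bash
python3 -m pendant '[[0.055,0.01,0,-0.15,0],[0.11,0.02,0,-0.3,0],[0.16,0.03,0,-0.45,0],[0.21,0.037,0,-0.6,0],[0.257,0.043,0,-0.648,0]]'; python3 -m pendant '[[0,0,0,0,0],[0,0,0,0,0]]'; python3 -c "
from h import *
go(.54,-.23,.25,94.4)
snap('wrist','w1')"
```

```text
time: 1.4
position: [0.5406, -0.231, 0.2501]
orientation: [-0.0, 0.68, 0.733, 0.0]
ft_force: [0.1, -0.8, 1.1]
opening: 0.0431
time: 1.65
position: [0.5391, -0.2331, 0.2499]
orientation: [-0.0, 0.681, 0.732, -0.001]
ft_force: [-0.0, -0.7, -0.2]
opening: 0.0429
t 1.65 pos [ 0.5391 -0.2331  0.2499] th 94.08 tilt [-0.07  0.02 -0.32] F [-0.  -0.7 -0.2] open 0.0429
shift [ 0.003   0.0011 -0.0001] turn -0.0055
```

View pics/w1.png

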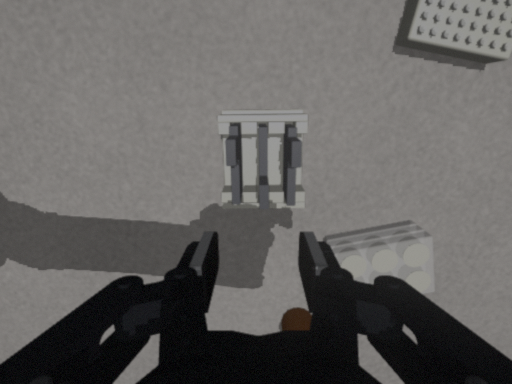

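The wrist view shows the three plates in the rack. Tabs 1 (231,150) and 3 (295,150) are at the +y end and tab 2 (263,190) is at the -y end. Now I'll measure them from the depth image.

Run:
```python
from h import *
d=load("w1"); C=cloud(d); Z=C[...,2]
print("rackctr",P(d,263,158,.045))
box=np.zeros(Z.shape,bool); box[100:215,210:320]=True
for nm,lo,hi in [("tabs",.098,.125),("bodies",.062,.08),("rim",.038,.052)]:
    m=(box&(Z>lo)&(Z<hi)).astype(np.uint8)
    n,l,s,c=cv2.connectedComponentsWithStats(m)
    for i in range(1,n):
        if s[i,4]>12: w=C[l==i]; print(nm,s[i],w.mean(0).round(4),cv2.minAreaRect(w[:,:2].astype(np.float32)))
m=box&(Z>.03)&(Z<.125)
im=cv2.resize(d["img"][95:220,200:330,::-1],None,fx=5,fy=5,interpolation=cv2.INTER_CUBIC); cv2.imwrite("pics/w1z.png",im)
```

```text
rackctr [ 0.54405008 -0.22147741  0.045     ]
tabs [226 138  12  28 303] [ 0.511  -0.206   0.1088] ((0.5105922818183899, -0.2065453678369522), (0.010068451054394245, 0.02610720694065094), 4.974058628082275)
tabs [291 139  11  28 302] [ 0.5739 -0.2028  0.1088] ((0.5741000771522522, -0.2032645344734192), (0.009826414287090302, 0.025558510795235634), 5.654515743255615)
tabs [259 182  10  27 243] [ 0.5461 -0.2478  0.1089] ((0.5460113286972046, -0.24923159182071686), (0.00929747149348259, 0.02634228765964508), 5.128953456878662)
bodies [229 125  12  79 488] [ 0.5136 -0.234   0.0695] ((0.5125550031661987, -0.22824469208717346), (0.010068228468298912, 0.08953508734703064), 4.828925132751465)
bodies [259 126   9  52 462] [ 0.5428 -0.2099  0.0696] ((0.5429121851921082, -0.21006597578525543), (0.009094965644180775, 0.05538879707455635), 4.179616928100586)
bodies [287 126  11  79 501] [ 0.5761 -0.2307  0.0694] ((0.5762858986854553, -0.2249484658241272), (0.010181531310081482, 0.08912239968776703), 4.747218132019043)
rim [ 218  114   91   41 1350] [ 0.5395 -0.1803  0.0444] ((0.5416018962860107, 
[... 194 characters left out ...]
4281949997, 0.00746922055259347), 78.35899353027344)
rim [285 161   1  38  38] [ 0.5733 -0.2468  0.0425] ((0.5733481645584106, -0.24711176753044128), (0.00026313960552215576, 0.04587873816490173), 4.864121437072754)
rim [241 164   1  25  25] [ 0.519  -0.2454  0.0457] ((0.5189733505249023, -0.24547038972377777), (0.00013536555343307555, 0.027055179700255394), 4.822689056396484)
rim [222 190  38  19 512] [ 0.5208 -0.2761  0.0442] ((0.5196733474731445, -0.2764216959476471), (0.04692031070590019, 0.02261248044669628), 5.403204917907715)
rim [269 190  37  18 490] [ 0.5765 -0.2714  0.0443] ((0.578096330165863, -0.27131661772727966), (0.045274876058101654, 0.022207360714673996), 5.1202287673950195)
```

View pics/w1z.png

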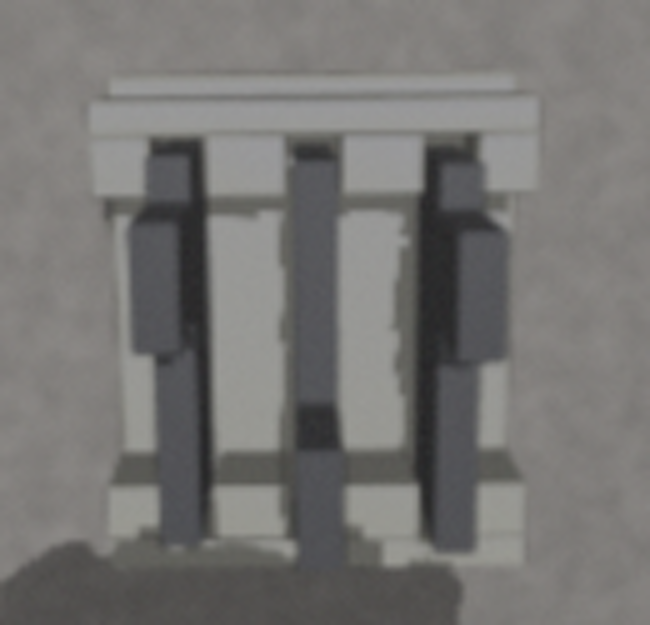

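```bash
python3 -c "
from h import *
go(.5105,-.2065,.14,94.9)"
```

```text
t 1.7 pos [ 0.5388 -0.2338  0.2499] th 94.01 tilt [-0.07  0.04 -0.89] F [-0.1  0.1  0. ] open 0.0426
shift [ 0.0293 -0.0262  0.1099] turn -0.0156
```

```bash
python3 -m pendant '[[0.012,-0.01,0.03,-0.01,0],[0.026,-0.025,0.06,-0.015,0],[0.026,-0.025,0.1,-0.015,0],[0.026,-0.025,0.11,-0.015,0],[0.026,-0.025,0.11,-0.015,0]]';python3 -m pendant '[[0,0,0,0,0],[0,0,0,0,0]]'; python3 -c "
from h import *
go(.5105,-.2065,.075,94.9)"
```

```text
time: 2.33
position: [0.5127, -0.2092, 0.1405]
orientation: [-0.0, 0.676, 0.737, -0.0]
ft_force: [-0.4, -0.6, 0.3]
opening: 0.0425
time: 2.58
position: [0.5138, -0.2087, 0.1415]
orientation: [0.001, 0.676, 0.737, 0.0]
ft_force: [0.6, -0.1, -0.5]
opening: 0.0424
t 2.575 pos [ 0.5138 -0.2087  0.1415] th 94.97 tilt [0.11 0.06 0.07] F [ 0.6 -0.1 -0.5] open 0.0424
shift [ 0.0025 -0.0032  0.0665] turn 0.0012
```

```bash
python3 -m pendant '[[0.0025,-0.003,0.02,0,0],[0.0025,-0.003,0.04,0,0],[0.0025,-0.003,0.06,0,0],[0.0025,-0.003,0.0655,0,0],[0.0025,-0.003,0.0655,0,0]]' 40;  python3 -c "
from h import *
go(.5105,-.2065,.075,94.9)
d=snap('wrist','w2')"
```

```text
time: 3.2
position: [0.5101, -0.2061, 0.0752]
orientation: [0.0, 0.676, 0.737, 0.0]
ft_force: [-0.4, -0.0, -0.3]
opening: 0.0429
t 3.2 pos [ 0.5101 -0.2061  0.0752] th 94.99 tilt [0.02 0.01 0.09] F [-0.4 -0.  -0.3] open 0.0429
shift [-0.0005  0.0004  0.0002] turn 0.0016
```

View pics/w2.png

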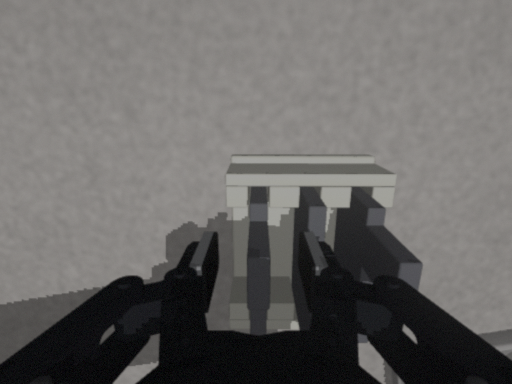

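Tab 1 (258,265) is centred between the pads (about 210 and 313), so I'm closing.

```bash
python3 -m pendant '[[0,0,0,0,1],[0,0,0,0,1],[0,0,0,0,1],[0,0,0,0,1],[0,0,0,0,1]]' 40;  python3 -m pendant '[[0,0,-0.005,0,1],[0,0,-0.012,0,1],[0,0,-0.02,0,1],[0,0,-0.03,0,1],[0,0,-0.04,0,1]]'; python3 -c "
from h import *
go(.5105,-.2065,.075,94.9)
d=snap('wrist','w3')"
```

```text
time: 3.88
position: [0.5103, -0.2062, 0.0755]
orientation: [0.001, 0.676, 0.737, 0.0]
ft_force: [-0.7, 0.9, 5.3]
opening: 0.0098
time: 4.5
position: [0.5098, -0.206, 0.1156]
orientation: [0.0, 0.676, 0.737, 0.0]
ft_force: [-0.5, -0.1, -0.5]
opening: 0.0097
t 4.5 pos [ 0.5098 -0.206   0.1156] th 94.99 tilt [0.01 0.01 0.09] F [-0.5 -0.1 -0.5] open 0.0097
shift [-0.0005  0.0007  0.0406] turn 0.0015
```

View pics/w3.png

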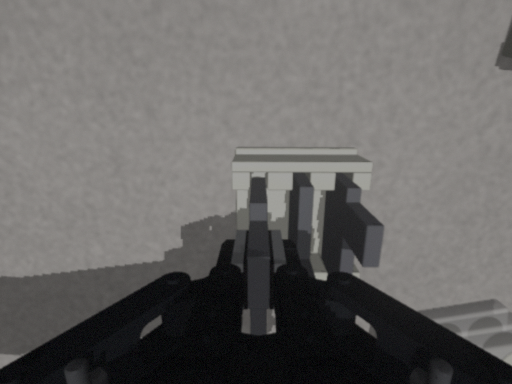

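Plate 1 is held with an opening of 9.7 mm. I'll lift clear and carry it to a viewing pose beside the chamber.

```bash
python3 -m pendant '[[0,0,-0.05,0,1],[0,0,-0.1,0,1],[0.03,0.005,-0.13,0,1],[0.08,0.02,-0.15,0,1],[0.14,0.04,-0.155,0,1]]';  python3 -c "
from h import *
go(.58,.10,.27,104.5)"
```

```text
time: 5.18
position: [0.5381, -0.0637, 0.2716]
orientation: [0.002, 0.677, 0.736, 0.001]
ft_force: [1.8, -0.0, -1.3]
opening: 0.0096
t 5.175 pos [ 0.5381 -0.0637  0.2716] th 94.82 tilt [ 0.16  0.1  -9.68] F [ 1.8 -0.  -1.3] open 0.0096
shift [0.1596 0.0555 0.0016] turn -0.1689
```

```bash
python3 -m pendant '[[0.05,0.02,0,-0.06,1],[0.11,0.035,0,-0.12,1],[0.16,0.055,0,-0.169,1],[0.16,0.055,0,-0.169,1],[0.16,0.055,0,-0.169,1]]';  python3 -c "
from h import *
go(.58,.10,.27,104.5)
snap('wrist','w4')"
```

```text
time: 5.8
position: [0.5779, 0.0995, 0.2695]
orientation: [0.0, 0.611, 0.791, -0.001]
ft_force: [-0.1, -1.1, -1.1]
opening: 0.0096
t 5.8 pos [0.5779 0.0995 0.2695] th 104.65 tilt [-0.05  0.04  0.15] F [-0.1 -1.1 -1.1] open 0.0096
shift [-0.      0.0022 -0.0005] turn 0.0026
```

View pics/w4.png

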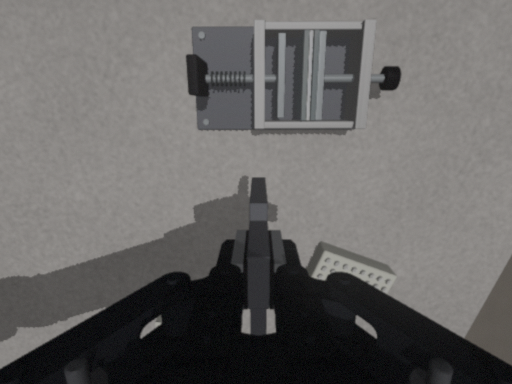

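The wrist view shows the whole chamber: lug (197,75), front wall (259,75), jaw plate (281,75) and glass front face at about u=304. Now I'll measure from the depth.

Run:
```python
from h import *
d=load("w4"); C=cloud(d); Z=C[...,2]
box=np.zeros(Z.shape,bool); box[10:140,180:410]=True
m=(box&(Z>.042)&(Z<.068)).astype(np.uint8)
# wall outer rect
ax=None
pts=C[(m>0)]; 
rect=cv2.minAreaRect(pts[:,:2].astype(np.float32)); print("walls+",rect)
n,l,s,c=cv2.connectedComponentsWithStats(m)
for i in range(1,n):
    if s[i,4]>20: w=C[l==i]; print(s[i],w.mean(0).round(4),cv2.minAreaRect(w[:,:2].astype(np.float32)))
m2=(box&(Z>.075)&(Z<.095)); w=C[m2]; print("lug",w.mean(0),cv2.minAreaRect(w[:,:2].astype(np.float32)))
# base plate
m3=(box&(Z>.005)&(Z<.015)); w=C[m3]; print("base",cv2.minAreaRect(w[:,:2].astype(np.float32)))
# profile along row 60 and 95
for v in (55,98):
    for u in range(250,375,1):
        p=C[v,u]; 
        if 272<u<330: print(v,u,p.round(4),d["img"][v,u])
cv2.imwrite("pics/w4z.png",cv2.resize(d["img"][10:145,240:385,::-1],None,fx=5,fy=4,interpolation=cv2.INTER_CUBIC))
```

```text
walls+ ((0.5971560478210449, 0.2116951048374176), (0.2386581301689148, 0.11444787681102753), 14.727880477905273)
[ 254   19  123  109 6507] [0.6141 0.2205 0.0556] ((0.611025333404541, 0.2153286188840866), (0.13232611119747162, 0.11444723606109619), 14.741039276123047)
[277  32   9  85 659] [0.5763 0.2076 0.0567] ((0.5768258571624756, 0.20679879188537598), (0.008057564496994019, 0.0890444964170456), 14.902069091796875)
[197  57  10  39 155] [0.491  0.1823 0.0554] ((0.49054327607154846, 0.18211643397808075), (0.008775224909186363, 0.04032646864652634), 2.0696723461151123)
[385  66  17  23 296] [0.7037 0.2399 0.0463] ((0.7045451402664185, 0.23981818556785583), (0.01656392775475979, 0.024257725104689598), 15.619349479675293)
lug [0.48607148 0.1822635  0.08372003] ((0.4853003919124603, 0.18167497217655182), (0.012497695162892342, 0.03922106325626373), 14.482714653015137)
base ((0.5749382376670837, 0.20617982745170593), (0.21351252496242523, 0.12386177480220795), 14.68273639678955)
55 273 [0.5624 0.2323 0.0098] [61 62 64]
55 274 [0.5636 0.2324 0.011 ] [59 59 62]
55 275 [0.5648 0.2329 0.010
[... 4065 characters left out ...]
89] [104 108 109]
98 314 [0.6198 0.193  0.0589] [105 110 111]
98 315 [0.621  0.1933 0.0585] [101 106 108]
98 316 [0.6222 0.1937 0.058 ] [114 118 120]
98 317 [0.6241 0.1942 0.0536] [137 141 143]
98 318 [0.6254 0.1946 0.0531] [136 140 142]
98 319 [0.6265 0.1949 0.0533] [135 138 140]
98 320 [0.6276 0.1952 0.0531] [132 135 137]
98 321 [0.6287 0.1954 0.0535] [128 131 134]
98 322 [0.6298 0.1957 0.0535] [114 116 119]
98 323 [0.6398 0.1993 0.009 ] [88 89 92]
98 324 [0.6406 0.1994 0.0111] [93 94 98]
98 325 [0.642  0.1998 0.0105] [93 94 99]
98 326 [0.6433 0.2002 0.0103] [93 94 99]
98 327 [0.6449 0.2006 0.0091] [93 94 98]
98 328 [0.6457 0.2008 0.011 ] [94 95 99]
98 329 [0.6472 0.2012 0.0099] [92 93 98]
```

View pics/w4z.png

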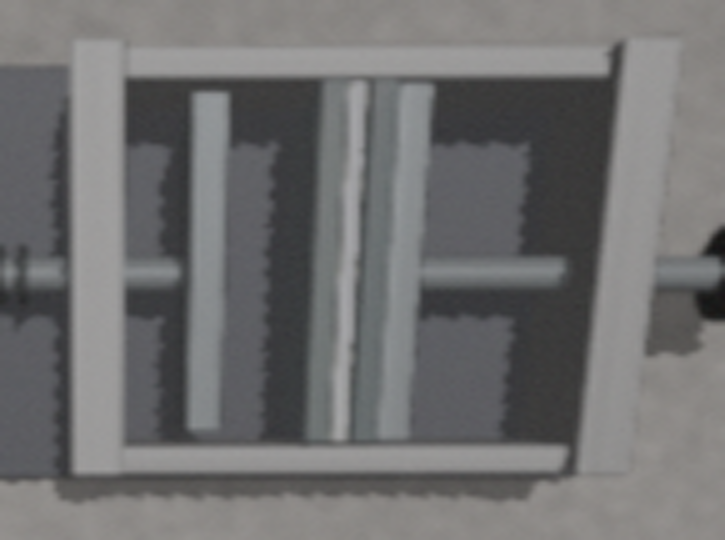

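Yaw is 14.7°, and in chamber-x the jaw face is at 0.6143 and the glass at 0.6343. That gives a gap of about 20 mm, so one plate should leave about 10 mm of jaw travel. Next I'll hover over the gap.

```bash
cat >> h.py <<'E'
psi=np.radians(14.7)
def c2w(xc,yc): return xc*np.cos(psi)-yc*np.sin(psi), xc*np.sin(psi)+yc*np.cos(psi)
def w2c(p): return p[0]*np.cos(psi)+p[1]*np.sin(psi), -p[0]*np.sin(psi)+p[1]*np.cos(psi)
E
python3 -c "
from h import *
go(*c2w(.6255,.0755),.15,104.7)"
```

```text
t 5.85 pos [0.578  0.0986 0.2695] th 104.56 tilt [-0.04  0.06 -0.14] F [ 1.3 -1.  -0.8] open 0.0094
shift [0.127  0.0412 0.1194] turn -0.0024
```

```bash
python3 -m pendant '[[0.05,0.02,0.01,0,1],[0.1,0.035,0.03,0,1],[0.126,0.041,0.07,0,1],[0.126,0.041,0.11,0,1],[0.126,0.041,0.119,0,1]]'; python3 -m pendant '[[0,0,0,0,1],[0,0,0,0,1]]'; python3 -c "
from h import *
go(*c2w(.6255,.0755),.15,104.7);snap('wrist','w5');snap('scene','s5')
im=load('s5')['img'][130:220,260:370,::-1];cv2.imwrite('pics/s5z.png',cv2.resize(im,None,fx=6,fy=6,interpolation=cv2.INTER_CUBIC))"
```

```text
time: 6.48
position: [0.5846, 0.2296, 0.1481]
orientation: [-0.001, 0.612, 0.791, -0.003]
ft_force: [0.0, -1.0, -0.9]
opening: 0.0099
time: 6.72
position: [0.5873, 0.2322, 0.1527]
orientation: [0.001, 0.612, 0.791, 0.001]
ft_force: [0.5, 0.2, -0.8]
opening: 0.0095
t 6.725 pos [0.5873 0.2322 0.1527] th 104.58 tilt [ 0.17 -0.01 -0.12] F [ 0.5  0.2 -0.8] open 0.0095
shift [-0.     -0.0015  0.0027] turn -0.0021
```

View pics/w5.png

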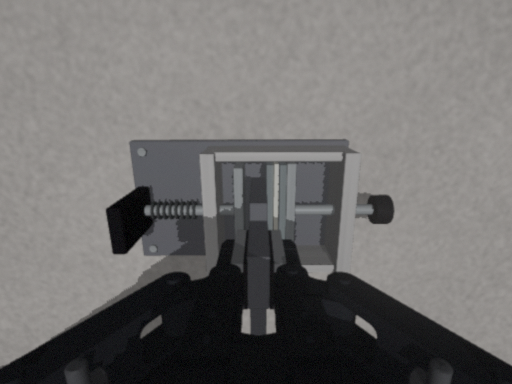

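View pics/s5z.png

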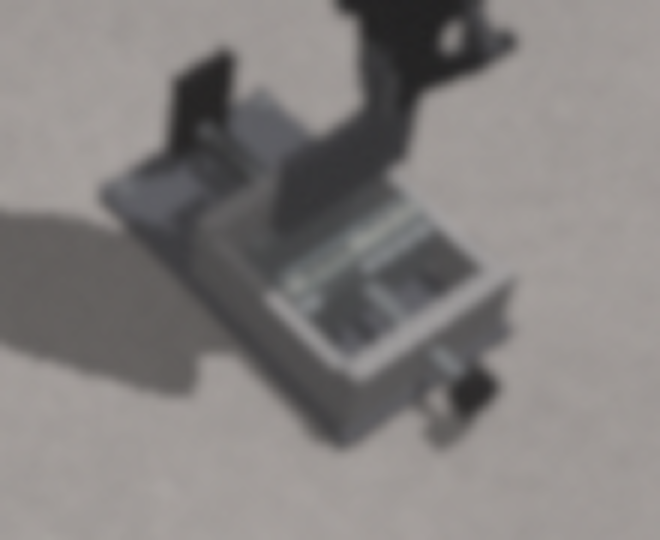

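The plate (u≈258) hangs between the jaw (238) and the glass (270) and is clear of the walls. I'll check its body against both using depth from the same image.

Run:
```python
from h import *
d=load("w5"); C=cloud(d)
xc=C[...,0]*np.cos(psi)+C[...,1]*np.sin(psi); yc=-C[...,0]*np.sin(psi)+C[...,1]*np.cos(psi); Z=C[...,2]
for v in (180,195,205,212,225):
    print(v,[(u,round(float(xc[v,u]),4),round(float(yc[v,u]),4),round(float(Z[v,u]),3)) for u in range(232,278,2)])
```

```text
180 [(232, 0.6011, 0.0754, 0.009), (234, 0.6072, 0.0881, 0.059), (236, 0.6089, 0.0879, 0.058), (238, 0.6104, 0.0873, 0.056), (240, 0.6121, 0.0875, 0.057), (242, 0.6138, 0.0875, 0.057), (244, 0.6145, 0.082, 0.035), (246, 0.6153, 0.0755, 0.01), (248, 0.6173, 0.0752, 0.009), (250, 0.6193, 0.0753, 0.009), (252, 0.623, 0.0979, 0.098), (254, 0.6244, 0.0979, 0.098), (256, 0.6258, 0.0981, 0.098), (258, 0.6272, 0.0978, 0.097), (260, 0.6286, 0.0979, 0.098), (262, 0.6299, 0.0981, 0.099), (264, 0.6313, 0.098, 0.098), (266, 0.6342, 0.0855, 0.049), (268, 0.6356, 0.0879, 0.059), (270, 0.6373, 0.0879, 0.059), (272, 0.6389, 0.088, 0.059), (274, 0.6407, 0.0874, 0.057), (276, 0.6425, 0.0872, 0.056)]
195 [(232, 0.6008, 0.0598, 0.01), (234, 0.6068, 0.0743, 0.057), (236, 0.6085, 0.0743, 0.057), (238, 0.6102, 0.0743, 0.057), (240, 0.6119, 0.0745, 0.058), (242, 0.6135, 0.0739, 0.056), (244, 0.6145, 0.0689, 0.04), (246, 0.615, 0.0594, 0.009), (248, 0.6171, 0.0596, 0.01), (250, 0.6223, 0.097, 0.13), (252, 0.6236, 0.0976, 0.132), (254, 0.6247, 0.0979, 0.133), (256, 0.6259, 0.098, 0.133), (258, 0.6271, 0.0976, 
[... 1637 characters left out ...]
, 0.0581, 0.055)]
225 [(232, 0.6, 0.027, 0.011), (234, 0.602, 0.0265, 0.01), (236, 0.6079, 0.0471, 0.058), (238, 0.6096, 0.0466, 0.057), (240, 0.6113, 0.0465, 0.057), (242, 0.6131, 0.0469, 0.058), (244, 0.6145, 0.0436, 0.05), (246, 0.6146, 0.0264, 0.01), (248, 0.6167, 0.0264, 0.01), (250, 0.6228, 0.0882, 0.154), (252, 0.6239, 0.0878, 0.153), (254, 0.6249, 0.088, 0.154), (256, 0.626, 0.0878, 0.153), (258, 0.627, 0.0884, 0.155), (260, 0.6281, 0.0874, 0.152), (262, 0.6291, 0.0878, 0.153), (264, 0.6301, 0.0881, 0.154), (266, 0.6312, 0.0879, 0.154), (268, 0.6359, 0.0475, 0.059), (270, 0.6377, 0.0473, 0.059), (272, 0.6395, 0.0472, 0.058), (274, 0.6415, 0.0455, 0.055), (276, 0.6432, 0.0459, 0.055)]
```

The plate spans x 0.622–0.632 and its y-middle is 0.053, inside the jaw at 0.6145 and glass at 0.6345. I'm lowering with a 2 mm correction.

```bash
python3 -m pendant '[[0,-0.002,0.015,-0.002,1],[0,-0.002,0.03,-0.002,1],[0,-0.002,0.045,-0.002,1],[0,-0.002,0.06,-0.002,1],[0,-0.002,0.068,-0.002,1]]'; python3 -c "
from h import *
go(*c2w(.6255,.0755),.0755,104.7); print(w2c(monitor.observe()['position']))"
```

```text
time: 7.45
position: [0.5833, 0.2318, 0.0812]
orientation: [-0.0, 0.61, 0.792, -0.001]
ft_force: [-0.1, 0.2, -0.7]
opening: 0.0094
t 7.45 pos [0.5833 0.2318 0.0812] th 104.79 tilt [-0.09  0.01  0.09] F [-0.1  0.2 -0.7] open 0.0094
shift [-0.0007  0.0025  0.0057] turn 0.0017
(np.float64(0.623029056549304), np.float64(0.07615685845517345))
```

```bash
python3 -m pendant '[[0,0.001,0.003,0,1],[0,0.001,0.005,0,1],[0,0.002,0.006,0,1],[0,0.002,0.006,0,1]]'; python3 -c "
from h import *
go(*c2w(.6295,.0755),.0755,104.7); print(w2c(monitor.observe()['position']))"
```

```text
time: 7.95
position: [0.5861, 0.2326, 0.077]
orientation: [0.0, 0.61, 0.792, 0.0]
ft_force: [-0.3, -0.2, -0.4]
opening: 0.0096
t 7.95 pos [0.5861 0.2326 0.077 ] th 104.78 tilt [ 0.04 -0.    0.08] F [-0.3 -0.2 -0.4] open 0.0096
shift [-0.0007  0.0035  0.0015] turn 0.0014
(np.float64(0.6259768150392837), np.float64(0.07623901521346838))
```

```bash
python3 -m pendant '[[0,0.001,0,0,1],[0,0.002,0.001,0,1],[0,0.003,0.0015,0,1],[0,0.003,0.0015,0,1],[0,0.003,0.0015,0,1]]'; python3 -c "
from h import *
go(*c2w(.6295,.0755),.0755,104.7); print(w2c(monitor.observe()['position']))
F=monitor.observe()['ft_force'];print(w2c(F))"
```

```text
time: 8.57
position: [0.5885, 0.2332, 0.0755]
orientation: [-0.0, 0.61, 0.792, -0.0]
ft_force: [-2.6, -1.3, 5.2]
opening: 0.0098
t 8.575 pos [0.5885 0.2332 0.0755] th 104.79 tilt [-0.03  0.01  0.09] F [-2.6 -1.3  5.2] open 0.0098
shift [-0.0008  0.0011  0.    ] turn 0.0015
(np.float64(0.6283862897301233), np.float64(0.07627070681022025))
(np.float64(-2.870107160785339), np.float64(-0.5551252116149263))
```

Floor contact reads 5 N and glass contact about 3 N. I'll release and back off upward.

```bash
python3 -m pendant '[[0,0.0005,0,0,1],[0,0.0005,0,0,0.6],[0,0.0005,0,0,0.3],[0,0.0005,0,0,0.2],[0,0.0005,0,0,0.2]]'; python3 -m pendant '[[0,0,-0.015,0,0.2],[0,0,-0.04,0,0.2],[0,0,-0.08,0,0.2],[-0.03,-0.03,-0.11,0,0.2],[-0.08,-0.06,-0.13,0,0.2]]'; python3 -c "
from h import *
go(*c2w(.56,-.01),.22,104.7); print(w2c(monitor.observe()['position']))
snap('wrist','w6')"
```

```text
time: 9.2
position: [0.5893, 0.2334, 0.0751]
orientation: [-0.0, 0.61, 0.792, 0.0]
ft_force: [0.1, 0.9, -0.4]
opening: 0.0343
time: 9.82
position: [0.5515, 0.1422, 0.2079]
orientation: [0.001, 0.609, 0.793, 0.002]
ft_force: [0.2, -1.1, 0.7]
opening: 0.0342
t 9.825 pos [0.5515 0.1422 0.2079] th 105.01 tilt [ 0.2  -0.06  0.31] F [ 0.2 -1.1  0.7] open 0.0342
shift [-0.0075 -0.0096 -0.0121] turn 0.0054
(np.float64(0.5695697830069781), np.float64(-0.002399558801790047))
```

View pics/w6.png

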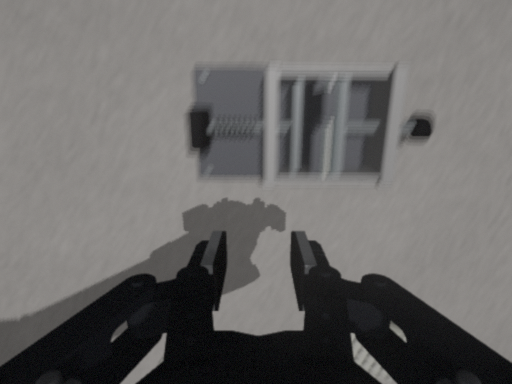

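The image is blurred by motion, so I'll retake it at rest.

```bash
python3 -m pendant '[[0,0,-0.01,0,0.2],[0,0,-0.01,0,0.2],[0,0,-0.01,0,0.2]]'
python3 - <<'E'
from h import *
d=snap('wrist','w7'); C=cloud(d)
xc=C[...,0]*np.cos(psi)+C[...,1]*np.sin(psi); yc=-C[...,0]*np.sin(psi)+C[...,1]*np.cos(psi); Z=C[...,2]
for nm,lo,hi in(("tab",.1,.118),("body",.064,.08),("jaw/glass",.05,.061),("lug",.08,.095)):
    for a,b in ((.45,.55),(.6,.617),(.617,.66)):
        m=(Z>lo)&(Z<hi)&(xc>a)&(xc<b)&(yc>0.006)&(yc<.10)
        if m.sum()>10: print(nm,m.sum(),np.percentile(xc[m],[1,50,99]).round(4),np.percentile(yc[m],[1,99]).round(4),Z[m].mean())
cv2.imwrite('pics/w7z.png',cv2.resize(d['img'][40:200,170:450,::-1],None,fx=2.8,fy=2.8,interpolation=cv2.INTER_CUBIC))
go(*c2w(.50,-.01),.22,104.7)
E
```

```text
time: 10.25
position: [0.5515, 0.1423, 0.2151]
orientation: [-0.0, 0.609, 0.793, 0.0]
ft_force: [-0.6, 0.2, 0.2]
opening: 0.034
tab 476 [0.6238 0.6278 0.6337] [0.0634 0.0881] 0.1086631698496553
body 113 [0.5201 0.5214 0.5217] [0.0342 0.0725] 0.07235231417408822
body 817 [0.6239 0.6277 0.6339] [0.0099 0.0986] 0.0694703405660905
jaw/glass 69 [0.5205 0.5214 0.5217] [0.035  0.0722] 0.05555703374186609
jaw/glass 801 [0.6063 0.61   0.6144] [0.0101 0.0971] 0.05702223895000638
jaw/glass 1900 [0.6239 0.648  0.6593] [0.0068 0.0992] 0.05598068627969522
lug 600 [0.5096 0.516  0.5215] [0.0331 0.0725] 0.08413633600329815
lug 105 [0.6236 0.6241 0.6244] [0.0634 0.0883] 0.08769717474651878
t 10.3 pos [0.5514 0.1421 0.2148] th 104.9 tilt [-0.03 -0.04  0.2 ] F [-0.4  0.5 -1.1] open 0.0344
shift [-0.0073 -0.0694 -0.0051] turn 0.0034
```

View pics/w7z.png

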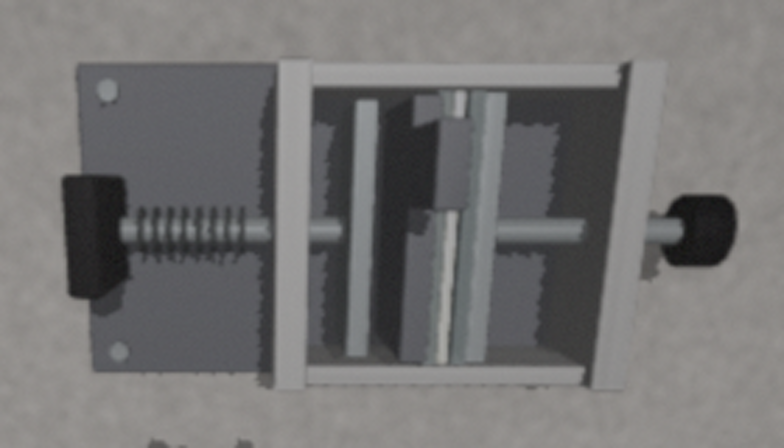

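The plate stands upright against the glass: it spans x 0.6239–0.6339, with the glass at 0.634 and about 9.5 mm left to the jaw. The lug spans x 0.5096–0.5215 with its y-centre at 0.053. I'll go over the lug and pinch it.

```bash
python3 -c "
from h import *
go(*c2w(.5155,.053),.14,104.7)"
```

```text
t 10.3 pos [0.5514 0.1421 0.2148] th 104.9 tilt [-0.03 -0.04  0.2 ] F [-0.4  0.5 -1.1] open 0.0344
shift [ 0.0556 -0.0536  0.0749] turn 0.0034
```

```bash
python3 -m pendant '[[0.02,-0.025,0.0,0.003,0.2],[0.05,-0.05,0.01,0.003,0.2],[0.0555,-0.0535,0.04,0.003,0.2],[0.0555,-0.0535,0.07,0.003,0.2],[0.0555,-0.0535,0.075,0.003,0.2]]'; python3 -m pendant '[[0,0,0,0,0.2],[0,0,0,0,0.2]]'; python3 -c "
from h import *
go(*c2w(.5155,.053),.053,104.7);print(w2c(monitor.observe()['position']));snap('wrist','w8')"
```

```text
time: 10.92
position: [0.4841, 0.1809, 0.1383]
orientation: [-0.001, 0.611, 0.792, -0.002]
ft_force: [0.1, 1.0, 0.5]
opening: 0.0342
time: 11.18
position: [0.4865, 0.1812, 0.1412]
orientation: [0.0, 0.611, 0.791, 0.001]
ft_force: [-0.3, 0.6, 0.5]
opening: 0.0339
t 11.175 pos [0.4865 0.1812 0.1412] th 104.61 tilt [ 0.1  -0.02 -0.09] F [-0.3  0.6  0.5] open 0.0339
shift [ 0.0012 -0.0013  0.0882] turn -0.0016
(np.float64(0.5166035085104197), np.float64(0.05180594585218272))
```

View pics/w8.png

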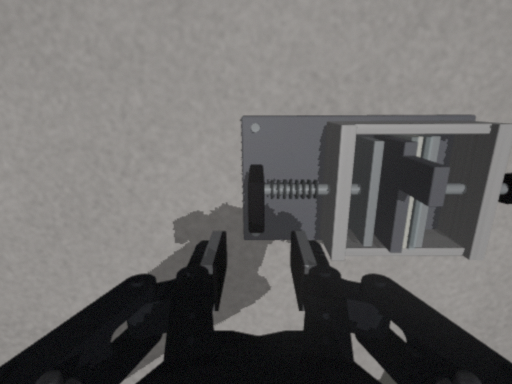

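The lug (256,200) is centred between the open pads (220 and 297), so I'm descending.

```bash
python3 -m pendant '[[0,-0.001,0.02,0,0.2],[0,-0.001,0.045,0,0.2],[0,-0.001,0.07,0,0.2],[0,-0.001,0.085,0,0.2],[0,-0.001,0.087,0,0.2]]'; python3 -c "
from h import *
go(*c2w(.5155,.053),.053,104.7);print(w2c(monitor.observe()['position']));"
```

```text
time: 11.85
position: [0.4846, 0.1804, 0.0529]
orientation: [-0.0, 0.611, 0.791, -0.0]
ft_force: [0.3, -0.6, 0.8]
opening: 0.0341
t 11.85 pos [0.4846 0.1804 0.0529] th 104.61 tilt [-0.04  0.01 -0.09] F [ 0.3 -0.6  0.8] open 0.0341
shift [ 0.0015  0.0009 -0.0001] turn -0.0016
(np.float64(0.5145528191569693), np.float64(0.05150612707995231))
```

```bash
python3 -m pendant '[[0,0.0005,0,0,1],[0,0.001,0,0,1],[0,0.001,0,0,1],[0,0.001,0,0,1],[0,0.001,0,0,1]]' 60; python3 -c "
from h import *
go(*c2w(.5155,.053),.053,104.7);s=monitor.observe();print(w2c(s['position']),w2c(s['ft_force']))"
```

```text
time: 12.48
position: [0.4861, 0.181, 0.0541]
orientation: [0.0, 0.611, 0.791, 0.0]
ft_force: [-2.3, -0.9, 6.3]
opening: 0.0108
t 12.475 pos [0.4861 0.181  0.0541] th 104.63 tilt [ 0.06  0.01 -0.07] F [-2.3 -0.9  6.3] open 0.0108
shift [ 0.0013 -0.0006  0.0011] turn -0.0012
(np.float64(0.5160772660273816), np.float64(0.05171179471114262)) (np.float64(-2.426220208541323), np.float64(-0.33274292088024493))
```

The lug is pinched and the wrist reads -2.4 N in x, which is the spring. I'll push towards the glass in small steps.

```bash
python3 -m pendant '[[0,0.001,0,0,1],[0,0.002,0,0,1],[0,0.003,0,0,1],[0,0.004,0,0,1],[0,0.005,0,0,1]]'
cat > st.py <<'E'
from h import *
s=monitor.observe();print(s['time'],'xc,yc',np.round(w2c(s['position']),4),'F',np.round(w2c(s['ft_force']),2),s['ft_force'][2].round(1),'open',s['opening'].round(4))
E
python3 st.py;  python3 -m pendant '[[0,0.001,0,0,1],[0,0.0015,0,0,1],[0,0.002,0,0,1],[0,0.0025,0,0,1],[0,0.003,0,0,1]]'>/dev/null; python3 st.py
```

```text
time: 13.1
position: [0.4907, 0.1822, 0.0541]
orientation: [0.0, 0.611, 0.791, 0.0]
ft_force: [-2.6, -0.0, 7.8]
opening: 0.0112Traceback (most recent call last):
  File "st.py", line 2, in <module>
    s=monitor.observe();print(s['time'],'xc,yc',np.round(w2c(s['position']),4),'F',np.round(w2c(s['ft_force']),2),s['ft_force'][2].round(1),'open',s['opening'].round(4))
                                                                                                                                                   ^^^^^^^^^^^^^^^^^^
AttributeError: 'float' object has no attribute 'round'
Traceback (most recent call last):
  File "st.py", line 2, in <module>
    s=monitor.observe();print(s['time'],'xc,yc',np.round(w2c(s['position']),4),'F',np.round(w2c(s['ft_force']),2),s['ft_force'][2].round(1),'open',s['opening'].round(4))
                                                                                                                                                   ^^^^^^^^^^^^^^^^^^
AttributeError: 'float' object has no attribute 'round'
```

```bash
sed -i "s/s\['opening'\].round(4)/s['opening']/" st.py; python3 st.py;  python3 -m pendant '[[0,0.0005,0,0,1],[0,0.001,0,0,1],[0,0.001,0,0,1]]'>/dev/null; python3 st.py; python3 -m pendant '[[0,0.0005,0,0,1],[0,0.001,0,0,1],[0,0.001,0,0,1]]'>/dev/null; python3 st.py
```

```text
13.725 xc,yc [0.5237 0.0517] F [-4.18 -0.34] 7.6 open 0.011263391886666778
14.1 xc,yc [0.5248 0.0517] F [-3.61  0.06] 6.8 open 0.010945174784935492
14.475 xc,yc [0.5249 0.0517] F [-6.37 -1.5 ] 9.5 open 0.011582017731918673
```

Motion stopped after about 9 mm with force rising, which is well short of the 15 mm end stop. It is clamping, so I'll raise the push carefully.

```bash
for i in 1; do python3 -m pendant '[[0,0.0005,0,0,1],[0,0.001,0,0,1],[0,0.001,0,0,1]]'>/dev/null; python3 st.py; python3 -m pendant '[[0,0.0005,0,0,1],[0,0.001,0,0,1],[0,0.001,0,0,1]]'>/dev/null; python3 st.py;  done
```

```text
14.85 xc,yc [0.5249 0.0517] F [-9.11 -0.01] 13.9 open 0.011227074990290662
15.225 xc,yc [0.5248 0.0516] F [-13.83  -0.9 ] 18.4 open 0.011407910816508675
```

```bash
python3 -m pendant '[[0,0,-0.001,0,1],[0,0.0003,-0.002,0,1],[0,0.0005,-0.002,0,1]]'>/dev/null; python3 st.py; python3 -m pendant '[[0,0,0,0,1],[0,0,0,0,1],[0,0,0,0,1]]'>/dev/null; python3 st.py
```

```text
15.6 xc,yc [0.5248 0.0517] F [-8.08  1.65] -2.3 open 0.011131437195276662
15.975 xc,yc [0.5248 0.0517] F [-6.51  1.16] -3.8 open 0.0106801949250207
```

```bash
python3 -m pendant '[[0,0.0005,0,0,1],[0,0.001,0,0,1],[0,0.0015,0,0,1],[0,0.0015,0,0,1]]'>/dev/null; python3 st.py; python3 -m pendant '[[0,0.0005,0,0,1],[0,0.001,0,0,1],[0,0.001,0,0,1],[0,0.001,0,0,1]]'>/dev/null; python3 st.py
```

```text
16.475 xc,yc [0.5248 0.0516] F [-11.57   1.14] 3.1 open 0.011330848977334365
16.975 xc,yc [0.5248 0.0516] F [-15.59  -0.25] 5.6 open 0.011199927373036085
```

```bash
python3 -m pendant '[[0,0.0005,0,0,1],[0,0.0012,0,0,1],[0,0.0012,0,0,1],[0,0.0012,0,0,1]]'>/dev/null; python3 st.py; python3 -m pendant '[[0,0,0,0,1],[0,0,0,0,1],[0,0,0,0,1],[0,0,0,0,1],[0,0,0,0,1]]'>/dev/null; python3 st.py; python3 -m pendant '[[0,0,0,0,1],[0,0,0,0,1],[0,0,0,0,1],[0,0,0,0,1],[0,0,0,0,1]]'>/dev/null; python3 st.py
python3 - <<'E'
from h import *
d=snap('wrist','w9');snap('scene','s9'); C=cloud(d)
xc,yc=C[...,0]*np.cos(psi)+C[...,1]*np.sin(psi),-C[...,0]*np.sin(psi)+C[...,1]*np.cos(psi); Z=C[...,2]
for nm,lo,hi,a,b in(("tab",.1,.118,.6,.66),("body",.064,.08,.6,.66),("jaw",.05,.0615,.607,.6235)):
    m=(Z>lo)&(Z<hi)&(xc>a)&(xc<b)&(yc>0.006)&(yc<.10)
    if m.sum(): print(nm,m.sum(),np.percentile(xc[m],[1,50,99]).round(4),np.percentile(yc[m],[1,99]).round(4),Z[m].mean())
im=load('s9')['img'][130:260,150:370,::-1];cv2.imwrite('pics/s9z.png',cv2.resize(im,None,fx=3.6,fy=3.6,interpolation=cv2.INTER_CUBIC))
E
```

```text
17.475 xc,yc [0.5248 0.0516] F [-20.9    0.05] 10.6 open 0.01113979788934535
18.1 xc,yc [0.5248 0.0516] F [-19.84   1.59] 11.5 open 0.011226488239520317
18.725 xc,yc [0.5248 0.0516] F [-19.9    0.66] 11.6 open 0.011003072808984108
body 4719 [0.6231 0.6247 0.6336] [0.0118 0.0985] 0.0700134029990296
jaw 3588 [0.6153 0.6176 0.6234] [0.0119 0.098 ] 0.056164659982019756
```

View pics/w9.png

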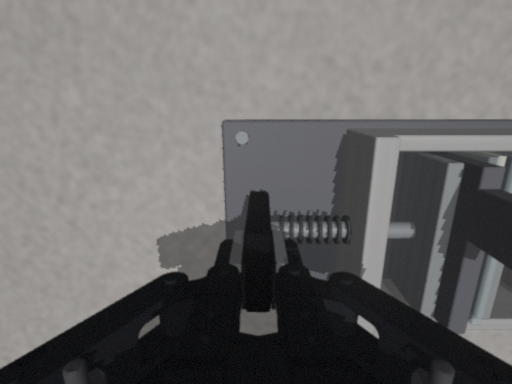

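View pics/s9z.png

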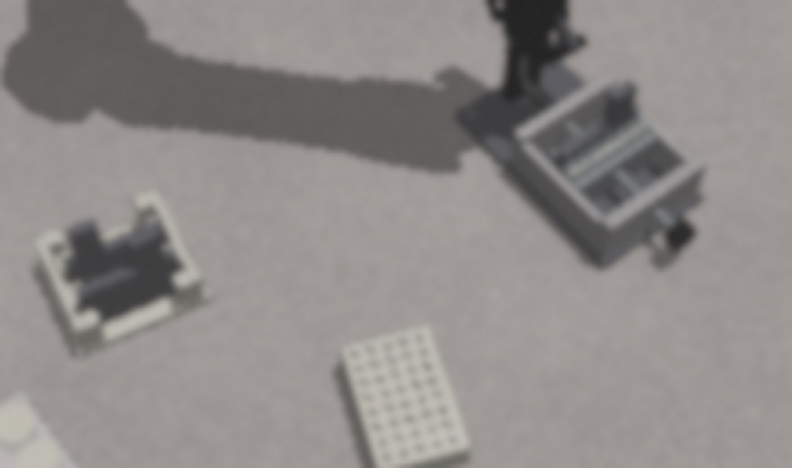

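The jaw plate (448,220) now touches the packing plate (472,230), which stands upright against the glass. The two spares are still standing in the rack. The push holds steady at 20 N (about 17 N on the glass after the spring), so I'm handing in.

```bash
python3 -c "
from rig import r
print(r.hand_in())"; python3 st.py
```

```text
the job is handed in; nothing more can be done
None
the job is handed in; nothing more can be done
```

The gap is packed with one plate and the jaw is clamped. I slid plate 1 up out of the rack by its tab and stood it on the chamber floor against the glass. I then pinched the jaw's lug and pushed until it clamped.

- **Travel:** the jaw stopped after about 9 mm, well short of its 15 mm end stop. The gap measured about 20 mm, so no second plate was needed.
- **Push:** when I handed in at about 18.8 s, the force along the jaw was steady at about 20 N. That leaves roughly 17 N on the glass after the spring.
- **Packing:** the last depth check put the plate body at chamber-x 0.623–0.634 m, with the glass at 0.634 m, so it is flush. The plate was upright before clamping. The last wrist picture also shows it upright, with the jaw against it.
- **Rest of the bench:** in the last scene picture plates 2 and 3 still stand in the rack. I moved nothing else, though that crop shows only some of the other items.

One side effect remained: about 11 N of upward force on the gripper while pressing, well under the limits. The last depth check found no tab points because the tab was outside its window, so the upright reading rests on the plate body and the picture.

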